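# Seat, lock and start a microplate on a plate shaker

## Task

Get the white 96-well plate ready and running on the plate shaker, with fingertip pushes only. Push the plate straight back along its platform until it is fully home against the rear stop, then swing the clamp lever by its red knob past its first click on to its second stop, so that the clamp nose locks the plate in, and then press the green start button all the way down and let it go. Do not lift or carry the plate, do not press start before the plate is locked, and leave everything else on the bench where it stands.

Things in the scene. Friction and masses are not known exactly. Their poses are not given: they have to be found in the camera images.
- nest (a point): Home position: the point on the shaker's platform surface under the centre of a plate that is fully home. Its x axis points from the operator's side to the rear stop (the way to push the plate), y to the left, z up.
- plate_mid (a point): Centre, half-way up, of the loose white 96-well plate: 86 (x) x 128 (y) x 14 mm high, 30 to 60 g, flat on the platform between the rails, axes as nest. It starts 9 to 17 mm short of home, towards the operator; fully home it is at nest x = 0. It slides under less than 1 N; push it at the middle of its long edge on the operator's side (plate x = -43 mm).
- clamp (a joint): Clamp lever angle, rad; grows counter-clockwise seen from above, about a vertical pivot. 0: open, as it starts. 0.785: first click stop, not locked. 1.571: second and last stop, nose across the plate's front edge: locked. It is drawn into each stop: it springs back before humps at about 0.37 and 1.20 and snaps on after them. About 5 N at the knob passes either hump when moved slowly.
- lever_pivot (a point): Point on the lever's pivot axis, 9 mm above the platform, at nest x = -49, y = +90 mm; axes turn with the lever, x along the handle to the knob. Straight steel bar 4 to 14 mm above the platform: handle 66 mm long, 10 mm wide; nose 41 mm long, 12 mm wide. Open: handle to nest +x, nose to -x (the operator). Locked: handle to nest +y, nose to -y. If the plate is not home the nose meets it.
- lever_knob (a point): Centre of the red upright knob at the handle's end, 60 mm from the pivot axis: a round post 11 to 14 mm across, from 12 to 42 mm above the platform, this point 30.5 mm above it. Axes turn with the lever, x away from the pivot: push it towards its own +y, along the arc. A fingertip 20 mm above the platform or higher clears the plate, rails and handle.
- start_top (a point): Centre of the top face of the green start button, 20 mm across, on the black housing of the white control block at the shaker's left rear corner (nest x = +37 mm, y = +126 mm). It is pressed straight down.
- start (a joint): Start button travel, m: 0 up, 0.005 fully down. Sprung: 5 N takes it down, and it comes back up when released.
- amber_mid (a point): Bystander, to be left alone: centre, half-way up, of the brown reagent bottle (56 mm across, 118 mm tall, black cap), loose on the bench.
- tube_blue_mid (a point): Bystander, to be left alone: centre, half-way up, of the standing 50 ml tube with blue cap (35 mm across, 114 mm tall), loose on the bench.
- dish_mid (a point): Bystander, to be left alone: centre, half-way up, of the petri dish (59 mm across, 13 mm high), loose on the bench.
- slides_mid (a point): Bystander, to be left alone: centre, half-way up, of the carton of slides (56 x 82 x 34 mm), loose on the bench.
- plate: The same plate; origin at the centre of its underside.
- shaker: Plate shaker fixed on the bench: white housing 136 x 218 mm, aluminium carriage on top (nest x -74 to +56 mm, y -77 to +105 mm) whose rubber mat is the platform, 68 mm above the bench. Rear stop: face at nest x = +43 mm, 10 mm over the platform. Two guide rails, 7 mm over the platform, flank the plate with 2 mm play, nest x -47 to +50 mm. Origin on the bench under nest, same axes.

How it is judged:
By the outcome, as a careful person would: the job done as asked, in the order asked, and still so for the second after the job is handed in, with the robot touching nothing.
It also fails if it takes over 51 s, if anything falls off the work surface, if the arm or the gripper's body presses on something with over 40 N, if the wrist force passes 120 N, or if a joint passes its speed limit or range.

## Robot

A 6-joint arm with a two-finger parallel gripper is mounted at the origin on the work surface; the furniture and walls round the work are solid. World frame = base frame: x ahead of the robot, y to its left, z up, the work surface at z = 0. Lengths are in mm, angles in rad, forces in N, time in s.
With the tool pointing down it reaches from about 275 to 1000 mm from the base axis. Payload 8.4 kg.
Tool frame: the origin (TCP) lies midway between the tips of the shut fingers; the grasp point (between the pads) lies 19 mm behind it; z points along the fingers, y is the line along which they close (so a half turn about z gives the same grasp; the last joint's range is limited). The gripper opens to 85 mm and grips with 20 to 120 N. Pads are 22 mm wide; open, the fingers measure 114 mm over their backs; the gripper's body (76 mm by 85 mm) begins 54 mm behind the grasp point. The pads swing forward as they close: fully open they stand 13 mm farther back than shut.
Start: joints at [-0.002, 0.353, 1.633, -0, 1.155, -0.002], TCP at [625.002, -0, 231.281] pointing down, gripper open.
Joint ranges: [-2.63, 2.63], [-0.92, 2.1], [0.06, 2.66], [-1.3, 4.44], [0, 2.69], [-3.02, 3.02]. Speed limits (rad/s): [2.22, 2.22, 2.79, 3.14, 3.14, 3.14].

## Interface

Orientations are given as [roll, pitch, yaw] about the fixed x, y, z axes, in that order (R = Rz(yaw) Ry(pitch) Rx(roll)).
In Python, from rig import monitor, imaging, r gives the robot as it stands.
- The arm moves only by the tool drive_tool, never from a script. Its argument "plan" is a list of rows, each an object of numbers: "x", "y", "z": the shift along the tool's x, y, z in units of 50 mm (1.0 is 50 mm); "ax", "ay", "az": the turn, a rotation vector about the tool's x, y, z in units of 6 degrees (1.0 is 6 degrees); "hand": the finger opening in mm, from 0 to 85.4. In form: [{"x": .., "y": .., "z": .., "ax": .., "ay": .., "az": .., "hand": ..}, ...]. A call has 1 to 8 rows; each row is the pose to reach, as a shift and turn from the pose commanded when the call began, along the tool's axes at that moment; what a row does not reach only later rows make up. A row lasts 1/10 s, in which the tool goes at most 50 mm and 8.59 degrees, less where a joint would pass 70% of its speed; a pose out of reach is approached as far as the arm can. A call with a gripper value outside its range is refused whole. The fingers move at their own pace and stop on an object; "grip_force" is the grip in N (left out, the last holds). Time passes only in rows, so rows that repeat a pose let the fingers close. It gives the time, the measured TCP pose, the force, the opening and the grip force at its end, in the units of the state.
- monitor.sense(): the state, without advancing time (a new reading comes with each control period).
- imaging.grab_frame(name): name is "scene" or "side" or "wrist"; returns the picture (420x560x3 uint8, red, green, blue); there is no depth.
- imaging.camera_info(name): a dict with "mtx" (3x3 intrinsics, pixels), "R" (3x3) and "t" (3): a world point X has camera coordinates R X + t. Camera axes: x right, y down, z forward; pixel columns grow to the right and rows downward; lengths in mm; the calibration is good to about 2 mm. The wrist camera is an equidistant fisheye: a pixel r from the principal point sees the ray r / f radians off the axis. A picture is of the moment at which its call begins: read the wrist's pose just before it. camera_info takes no time and is no camera call; for the wrist camera it gives the pose at the moment of the call.
- r.sign_off(): hands the job in; it is judged then, once.
The state is a dict: "clock": time; "qpos": joint angles; "qvel": joint speeds; "joint_efforts": joint torques, N m; "eef_pos": TCP position; "tcp_rot": TCP orientation; "contact_force": force on the tool from outside, world axes, zero at the start; "wrist_torque": the same for the moment, N m; "opening": opening from 0.0 (shut) to 1.0 (fully open); "grasp_force": force on a finger pad.
Only numpy, scipy, OpenCV 4.12 (cv2) and the standard library are available. Lean on these libraries where they do the work, as an engineer would, in place of code of your own. Each camera call takes 0.05 s, during which the arm holds its last target. There are 200 camera calls.

## Working session

There is one attempt and no reset: what is moved stays moved. The work goes in short steps, Python scripts to look and compute and a tool call to move; the robot and the scene stay as the last step left them, time stands still between calls to the robot, and variables do not carry over. Pictures are saved under pics/ and viewed, at most 11 in all, crops included, and the job is handed in when it is done.

Besides the shell and the picture viewer there is one more tool, called after "Emit:" as name([rows], argument=value, ...), one row to a line, values as JSON. drive_tool: Moves the arm, as the interface text tells. Its arguments: {"type":"object","properties":{"plan":{"type":"array","items":{"type":"object","properties":{"x":{"type":"number"},"y":{"type":"number"},"z":{"type":"number"},"ax":{"type":"number"},"ay":{"type":"number"},"az":{"type":"number"},"hand":{"type":"number"}}}},"grip_force":{"type":"number"}},"required":["plan"]}

```bash
mkdir -p pics; ls
python3 - <<'E'
from rig import monitor, imaging, r
import cv2,numpy as np
for n in ("scene","side"):
    im=imaging.grab_frame(n); cv2.imwrite(f"pics/{n}0.png",im[:,:,::-1])
    c=imaging.camera_info(n); print(n,np.round(c["mtx"],1).tolist(),np.round(-c["R"].T@c["t"],0), np.round(c["R"],2).tolist())
s=monitor.sense(); print(s)
E
```

```text
pics
scene [[420.4, 0.0, 274.0], [0.0, 420.4, 207.5], [0.0, 0.0, 1.0]] [ -14. -653.  484.] [[0.8, -0.6, -0.01], [-0.29, -0.37, -0.88], [0.53, 0.71, -0.47]]
side [[533.1, 0.0, 284.1], [0.0, 533.1, 215.1], [0.0, 0.0, 1.0]] [380. 819. 633.] [[-1.0, -0.08, 0.0], [-0.05, 0.53, -0.84], [0.07, -0.84, -0.54]]
{'clock': 0.1, 'qpos': array([-2.42794439e-03,  3.53593945e-01,  1.63403063e+00, -1.96928448e-05,
        1.15518722e+00, -2.40576219e-03]), 'qvel': array([-0.00111856, -0.00096109, -0.00279039, -0.00092313,  0.00236151,
        0.00096115]), 'joint_efforts': array([ 4.27485766e-04, -6.06356549e+01, -3.42817569e+01, -7.40920814e-05,
        3.91241178e-03, -4.99377973e-05]), 'eef_pos': array([ 6.24593338e+02, -2.26506898e-02,  2.30639812e+02]), 'tcp_rot': array([-3.14037347e+00,  1.50736870e-05,  1.57078212e+00]), 'contact_force': array([-0.23390528, -0.51273841, -0.13719649]), 'wrist_torque': array([ 0.01787497, -0.03981631,  0.01109409]), 'grasp_force': 0.0, 'opening': 0.996770961915007}
```

View pics/scene0.png

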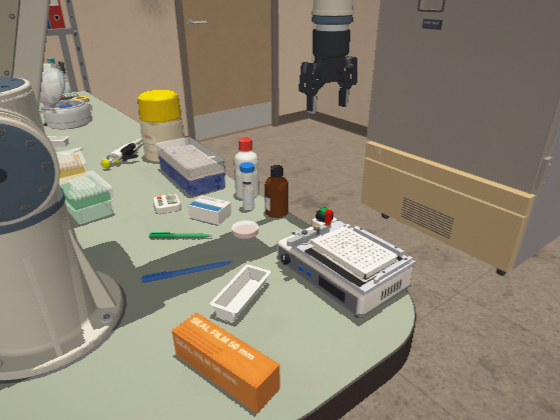

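View pics/side0.png

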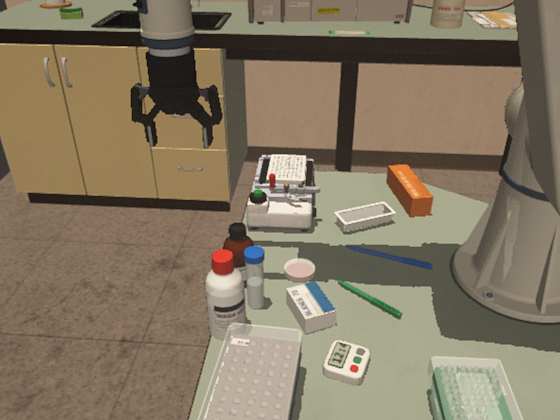

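The scene view shows the shaker at about (350,260), with the red knob near (328,216), green button near (319,213) and the plate at (353,250). In the side view the knob is near (272,182), the button near (258,197) and the plate near (288,168). Next I'll take masks and triangulate.

```bash
cat > h.py <<'E'
import cv2,numpy as np
from rig import monitor, imaging, r
def ray(n,uv,c=None):
    c=c or imaging.camera_info(n)
    K=c["mtx"];x=(uv[0]-K[0,2])/K[0,0];y=(uv[1]-K[1,2])/K[1,1]
    if n=="wrist":
        th=np.hypot(x,y);s=np.sin(th)/th if th>1e-9 else 1
        d=np.array([x*s,y*s,np.cos(th)])
    else: d=np.array([x,y,1.])
    return -c["R"].T@c["t"], c["R"].T@d
def plane(n,uv,z,c=None):
    o,d=ray(n,uv,c); return o+d*(z-o[2])/d[2]
def tri(a,b):
    (o1,d1),(o2,d2)=a,b
    s=np.linalg.lstsq(np.c_[d1,-d2],o2-o1,rcond=None)[0]
    p,q=o1+d1*s[0],o2+d2*s[1]; return (p+q)/2,np.linalg.norm(p-q)
def blobs(m,amin=8,k=0):
    m=m.astype(np.uint8)
    n,l,s,c=cv2.connectedComponentsWithStats(m)
    return l,[(i,*np.round(c[i],1),*s[i]) for i in range(1,n) if s[i,4]>=amin]
def hsv(im): return cv2.cvtColor(im,cv2.COLOR_RGB2HSV)
E
python3 - <<'E'
from h import *
roi={"scene":(270,195,420,310),"side":(235,145,330,235)}
for n,(a,b,c,d) in roi.items():
    im=cv2.imread(f"pics/{n}0.png")[:,:,::-1].copy(); h=hsv(im)
    m=np.zeros(h.shape[:2],bool); m[b:d,a:c]=1
    H,S,V=h[...,0].astype(int),h[...,1],h[...,2]
    print(n,"red",blobs(m&((H<8)|(H>172))&(S>150)&(V>80),5)[1])
    print(n,"green",blobs(m&(H>45)&(H<85)&(S>100)&(V>40),5)[1])
    cv2.imwrite(f"pics/c_{n}.png",cv2.resize(im[b:d,a:c,::-1],None,fx=5,fy=5,interpolation=cv2.INTER_CUBIC))
E
```

```text
scene red [(1, np.float64(328.0), np.float64(216.6), np.int32(325), np.int32(210), np.int32(8), np.int32(15), np.int32(89))]
scene green [(1, np.float64(322.8), np.float64(210.5), np.int32(320), np.int32(207), np.int32(8), np.int32(8), np.int32(40))]
side red [(1, np.float64(271.8), np.float64(179.9), np.int32(269), np.int32(174), np.int32(6), np.int32(14), np.int32(62))]
side green [(1, np.float64(257.5), np.float64(193.0), np.int32(253), np.int32(190), np.int32(10), np.int32(7), np.int32(54))]
```

View pics/c_scene.png

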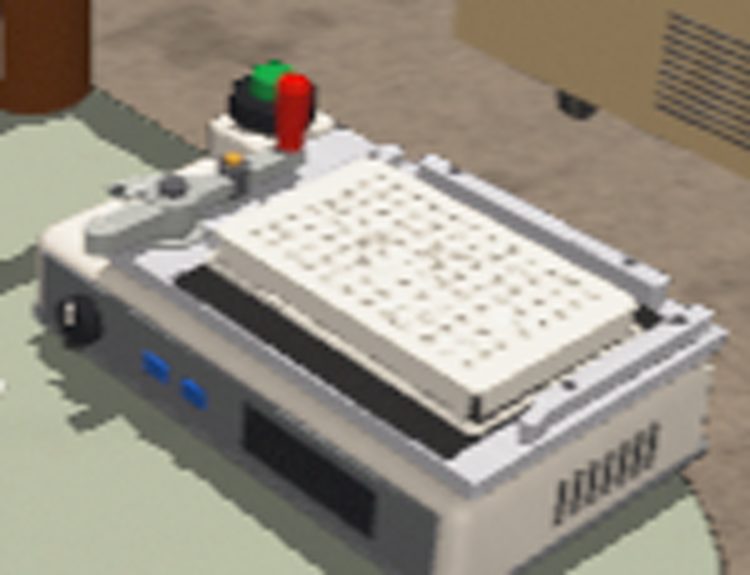

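View pics/c_side.png

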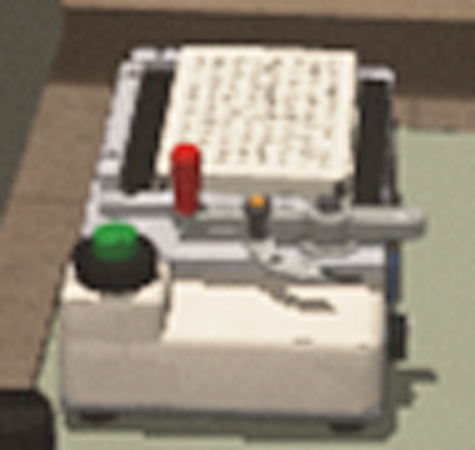

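The crops show the lever open, with the handle pointing away from the operator beside the red knob. The plate's top corners are at scene crop px (215,230), (475,385), (640,300) and (375,165), and the start button's green top is visible in both views.

Run:
```python
from h import *
np.set_printoptions(precision=1,suppress=True)
print("knob",tri(ray("scene",(328.4,216.8)),ray("side",(271.9,180.5))))
print("btn",tri(ray("scene",(324.6,209)),ray("side",(257.8,192.5))))
sc=np.array([(215,232),(475,390),(640,300),(375,163)])/5+[270,195]
sd=np.array([(352,180),(355,48),(180,48),(163,175)])/5+[235,145]
P=np.array([plane("scene",p,82) for p in sc]);Q=np.array([plane("side",p,82) for p in sd])
for X in(P,Q):
    print(X,X.mean(0),"sides",np.linalg.norm(np.roll(X,-1,0)-X,axis=1))
    d=X[0]-X[1]+X[3]-X[2];print("yaw deg of nest (x=y-90)",np.degrees(np.arctan2(d[1],d[0]))-90)
for a,b in zip(sc,sd): print(tri(ray("scene",a),ray("side",b)))
```

```text
knob (array([ 483.8, -161.2,   95.2]), np.float64(0.6260402510550825))
btn (array([ 509.6, -123.3,   87.1]), np.float64(1.7674374772083443))
[[ 418.  -192.2   82. ]
 [ 420.8 -311.    82. ]
 [ 501.9 -311.    82. ]
 [ 496.9 -193.3   82. ]] [ 459.4 -251.9   82. ] sides [118.8  81.1 117.9  79. ]
yaw deg of nest (x=y-90) 1.8883740307089028
[[ 414.1 -188.8   82. ]
 [ 418.8 -318.    82. ]
 [ 500.9 -311.    82. ]
 [ 495.5 -186.3   82. ]] [ 457.3 -251.    82. ] sides [129.4  82.4 124.8  81.5]
yaw deg of nest (x=y-90) 2.2511928927602156
(array([ 415.8, -192.3,   81.4]), np.float64(3.9998004911432417))
(array([ 418.5, -313. ,   84.3]), np.float64(0.30264421532200697))
(array([ 501.1, -311.3,   82.1]), np.float64(0.7410190584545179))
(array([ 497.2, -191.8,   80.1]), np.float64(2.8602471201291624))
```

Emit:
drive_tool([
  {"x": -0.64, "y": -0.58, "hand": 0},
  {"x": -1.28, "y": -1.17, "hand": 0},
  {"x": -1.92, "y": -1.75, "hand": 0},
  {"x": -2.56, "y": -2.34, "az": -0.1, "hand": 0},
  {"x": -3.2, "y": -2.92, "az": -0.2, "hand": 0},
  {"x": -3.84, "y": -3.5, "az": -0.33, "hand": 0},
  {"x": -4.48, "y": -4.1, "az": -0.33, "hand": 0},
  {"x": -5.09, "y": -4.68, "az": -0.33, "hand": 0},
])

```text
invalid input
```

Run:
```python
from h import *
np.set_printoptions(precision=3,suppress=True)
s=monitor.sense();c=imaging.camera_info("wrist")
im=imaging.grab_frame("wrist"); cv2.imwrite("pics/w1.png",im[:,:,::-1]); np.savez("w1.npz",**{k:c[k] for k in("mtx","R","t")})
print(s["eef_pos"],s["tcp_rot"],s["clock"],s["qpos"],s["opening"],c["mtx"],-c["R"].T@c["t"])
```

```text
[624.593  -0.023 230.64 ] [-3.14   0.     1.571] 0.1 [-0.002  0.354  1.634 -0.     1.155 -0.002] 0.996770961915007 [[325.192   0.    282.12 ]
 [  0.    325.192 211.05 ]
 [  0.      0.      1.   ]] [623.156  69.24  373.628]
```

View pics/w1.png

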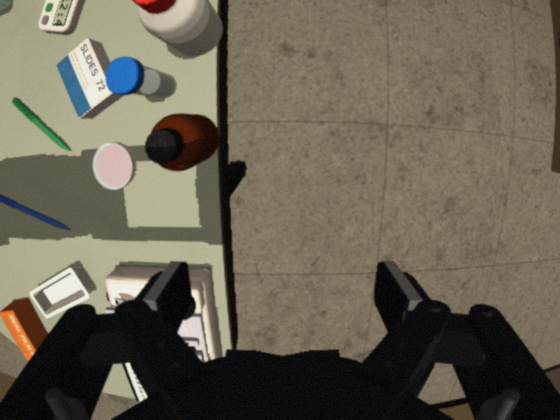

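The wrist view shows the start pose, since the move was refused; the camera sits on the tool's +x side with image up at world +y. The bottle is at (180,142). I'll resend the move with every key filled in.

Emit:
drive_tool([
  {"x": -0.64, "y": -0.58, "z": 0, "ax": 0, "ay": 0, "az": 0, "hand": 0},
  {"x": -1.28, "y": -1.17, "z": 0, "ax": 0, "ay": 0, "az": 0, "hand": 0},
  {"x": -1.92, "y": -1.75, "z": 0, "ax": 0, "ay": 0, "az": 0, "hand": 0},
  {"x": -2.56, "y": -2.34, "z": 0, "ax": 0, "ay": 0, "az": -0.1, "hand": 0},
  {"x": -3.2, "y": -2.92, "z": 0, "ax": 0, "ay": 0, "az": -0.2, "hand": 0},
  {"x": -3.84, "y": -3.5, "z": 0, "ax": 0, "ay": 0, "az": -0.33, "hand": 0},
  {"x": -4.48, "y": -4.1, "z": 0, "ax": 0, "ay": 0, "az": -0.33, "hand": 0},
  {"x": -5.09, "y": -4.68, "z": 0, "ax": 0, "ay": 0, "az": -0.33, "hand": 0},
], grip_force=40)

```text
clock: 0.95
eef_pos: [389.5, -255.5, 231.3]
tcp_rot: [3.142, 0.0, 1.606]
contact_force: [-0.3, -0.9, -0.1]
opening: -0.001
grasp_force: 0.0
```

Run:
```python
from h import *
np.set_printoptions(precision=3,suppress=True)
s=monitor.sense();c=imaging.camera_info("wrist")
im=imaging.grab_frame("wrist"); cv2.imwrite("pics/w2.png",im[:,:,::-1]); np.savez("w2.npz",**{k:c[k] for k in("mtx","R","t")})
print(s["eef_pos"],s["qvel"],-c["R"].T@c["t"])
```

```text
[ 389.549 -255.491  231.275] [-0.873 -0.149  0.168  0.002 -0.028 -0.866] [ 385.507 -186.275  374.252]
```

View pics/w2.png

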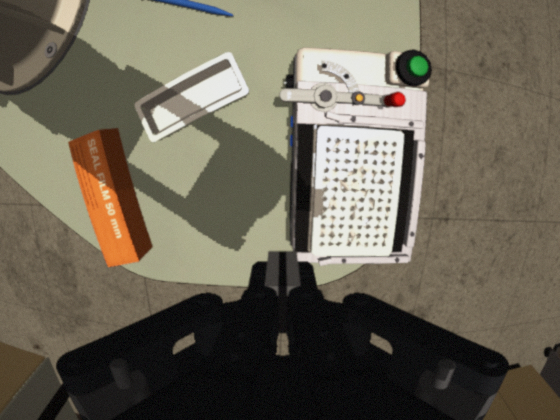

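The closer wrist view shows the shaker clearly: plate corners near (317,126), (404,128), (397,257) and (311,254), knob top (397,99), pivot (325,96), button (418,65). Now I'll measure from a settled frame.

Run:
```python
from h import *
np.set_printoptions(precision=1,suppress=True)
c=imaging.camera_info("wrist");s=monitor.sense();print(s["eef_pos"],s["tcp_rot"],abs(s["qvel"]).max())
im=imaging.grab_frame("wrist");cv2.imwrite("pics/w3.png",im[:,:,::-1])
h=hsv(im);H,S,V=h[...,0].astype(int),h[...,1],h[...,2]
m=np.zeros(H.shape,bool);m[30:275,285:440]=1
R=blobs(m&((H<8)|(H>172))&(S>150)&(V>80),15)[1];G=blobs(m&(H>45)&(H<85)&(S>120)&(V>40),30)[1]
print(R,G)
for b in R: print("knob@106",plane("wrist",b[1:3],106,c))
for b in G: print("btn@90",plane("wrist",b[1:3],90,c))
l,B=blobs(m&(V>190)&(S<60),800);print(B)
W=m&(V>185)
for b in B: print(b[1:])
# plate edges at rows/cols: brightness profiles
g=cv2.cvtColor(im,cv2.COLOR_RGB2GRAY).astype(int)
for row in (150,190,230): print(row,g[row,300:420].tolist())
```

```text
[ 385.9 -258.6  231.1] [-3.1  0.   1.6] 0.15279632348311
[(1, np.float64(402.3), np.float64(95.4), np.int32(396), np.int32(89), np.int32(14), np.int32(14), np.int32(153))] [(1, np.float64(422.2), np.float64(62.6), np.int32(412), np.int32(52), np.int32(21), np.int32(22), np.int32(341))]
knob@106 [ 482.4 -160.7  106. ]
btn@90 [ 507.1 -125.4   90. ]
[(1, np.float64(357.5), np.float64(88.0), np.int32(285), np.int32(45), np.int32(145), np.int32(107), np.int32(6879)), (6, np.float64(359.2), np.float64(189.3), np.int32(298), np.int32(123), np.int32(110), np.int32(137), np.int32(9006))]
(np.float64(357.5), np.float64(88.0), np.int32(285), np.int32(45), np.int32(145), np.int32(107), np.int32(6879))
(np.float64(359.2), np.float64(189.3), np.int32(298), np.int32(123), np.int32(110), np.int32(137), np.int32(9006))
150 [130, 108, 54, 25, 25, 27, 25, 24, 25, 27, 25, 28, 27, 31, 25, 26, 44, 108, 157, 150, 137, 196, 231, 235, 236, 234, 236, 235, 234, 235, 234, 230, 232, 234, 236, 236, 236, 235, 234, 232, 227, 217, 225, 233, 233, 234, 235, 234, 232, 222, 210, 204, 209, 222, 232, 234, 233, 233, 228, 2
[... 743 characters left out ...]
, 203, 167, 173, 209, 227, 234, 234, 234, 233, 217, 155, 71, 27, 28, 20, 23, 21, 24, 24, 28, 40, 54, 56, 75, 130, 186, 216]
230 [23, 22, 18, 26, 26, 26, 28, 20, 25, 26, 25, 33, 62, 103, 118, 104, 136, 199, 229, 235, 234, 234, 234, 231, 222, 196, 170, 169, 193, 218, 228, 231, 227, 206, 169, 144, 136, 150, 192, 226, 233, 233, 226, 197, 173, 173, 188, 215, 230, 234, 234, 231, 214, 169, 156, 195, 216, 224, 220, 199, 215, 200, 181, 167, 185, 212, 230, 234, 233, 232, 226, 200, 189, 220, 230, 234, 232, 232, 234, 231, 225, 216, 214, 228, 234, 234, 231, 211, 176, 155, 164, 201, 228, 232, 234, 234, 234, 222, 164, 69, 28, 23, 25, 23, 26, 19, 24, 23, 36, 50, 57, 72, 128, 174, 162, 109, 81, 96, 138, 166]
```

Run:
```python
from h import *
np.set_printoptions(precision=1,suppress=True)
c=imaging.camera_info("wrist");s=monitor.sense();print(s["eef_pos"],s["tcp_rot"],abs(s["qvel"]).max())
im=imaging.grab_frame("wrist");cv2.imwrite("pics/w4.png",im[:,:,::-1])
g=cv2.GaussianBlur(cv2.cvtColor(im,cv2.COLOR_RGB2GRAY),(3,3),0).astype(int)
h=hsv(im);H,S,V=h[...,0].astype(int),h[...,1],h[...,2]
m=np.zeros(H.shape,bool);m[30:275,285:440]=1
R=blobs(m&((H<8)|(H>172))&(S>150)&(V>80),15)[1];G=blobs(m&(H>45)&(H<85)&(S>120)&(V>40),30)[1]
print("knob@106",plane("wrist",R[0][1:3],106,c),"btn@90",plane("wrist",G[0][1:3],90,c))
F=[];B=[];ST=[]
for row in range(145,240,5):
    w=g[row]; i=340
    while w[i]>65: i-=1      # down to the dark mat
    j=385
    while w[j]>80: j+=1
    k=j+3
    while w[k]<100:k+=1
    F.append(plane("wrist",(i+.5,row),71,c));B.append(plane("wrist",(j-.5,row),82,c));ST.append(plane("wrist",(k-.5,row),78,c))
for n,X in (("front",F),("rear",B),("stop",ST)):
    X=np.array(X);p=np.polyfit(X[:,1],X[:,0],1);print(n,p[0],"x at y=-251:",np.polyval(p,-251),"res",np.std(X[:,0]-np.polyval(p,X[:,1])))
```

```text
[ 387.9 -257.   231.2] [-3.1  0.   1.6] 0.08506703530530742
knob@106 [ 482.4 -160.7  106. ] btn@90 [ 507.2 -125.4   90. ]
front -0.007035599033947758 x at y=-251: 414.7968052764807 res 0.3486020376213486
rear -0.014830792123718175 x at y=-251: 501.22475566035996 res 0.27533121008236827
stop -0.01719697890174024 x at y=-251: 516.3562249765727 res 0.2988708204351221
```

Emit:
drive_tool([
  {"x": 0.04, "y": -0.06, "z": 0.7, "ax": 0, "ay": 0, "az": 0.17, "hand": 0},
  {"x": 0.04, "y": -0.06, "z": 1.4, "ax": 0, "ay": 0, "az": 0.17, "hand": 0},
  {"x": 0.04, "y": -0.06, "z": 2.1, "ax": 0, "ay": 0, "az": 0.17, "hand": 0},
  {"x": 0.04, "y": -0.06, "z": 2.6, "ax": 0, "ay": 0, "az": 0.17, "hand": 0},
  {"x": 0.04, "y": -0.06, "z": 2.9, "ax": 0, "ay": 0, "az": 0.17, "hand": 0},
  {"x": 0.04, "y": -0.06, "z": 3.1, "ax": 0, "ay": 0, "az": 0.17, "hand": 0},
  {"x": 0.04, "y": -0.06, "z": 3.16, "ax": 0, "ay": 0, "az": 0.17, "hand": 0},
  {"x": 0.04, "y": -0.06, "z": 3.16, "ax": 0, "ay": 0, "az": 0.17, "hand": 0},
])

```text
clock: 1.9
eef_pos: [388.4, -252.3, 73.3]
tcp_rot: [-3.142, -0.0, 1.588]
contact_force: [0.0, -0.4, 0.7]
opening: -0.002
grasp_force: 0.0
```

Run:
```python
from h import *
s=monitor.sense();print(s["eef_pos"],s["tcp_rot"],s["contact_force"])
im=imaging.grab_frame("wrist");cv2.imwrite("pics/w5.png",im[:,:,::-1])
```

```text
[ 388.37588611 -252.32463962   73.30897978] [-3.14156170e+00 -1.46026317e-04  1.58808237e+00] [ 0.00472723 -0.36428794  0.65090548]
```

View pics/w5.png

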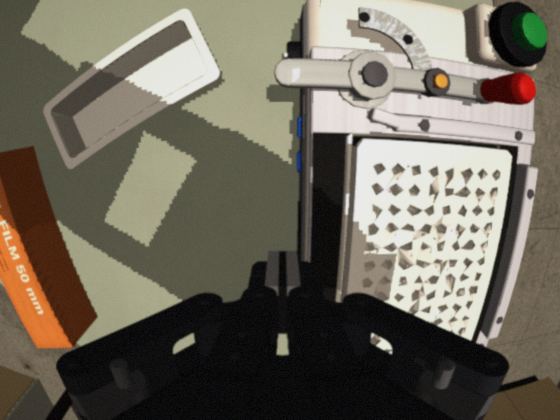

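The tip (columns 268–300, row 255) stands just in front of the plate's front edge (column 345) and clear of everything. I'll push slowly.

Emit:
drive_tool([
  {"x": 0, "y": 0.08, "z": 0, "ax": 0, "ay": 0, "az": 0, "hand": 0},
  {"x": 0, "y": 0.16, "z": 0, "ax": 0, "ay": 0, "az": 0, "hand": 0},
  {"x": 0, "y": 0.22, "z": 0, "ax": 0, "ay": 0, "az": 0, "hand": 0},
  {"x": 0, "y": 0.28, "z": 0, "ax": 0, "ay": 0, "az": 0, "hand": 0},
  {"x": 0, "y": 0.34, "z": 0, "ax": 0, "ay": 0, "az": 0, "hand": 0},
  {"x": 0, "y": 0.4, "z": 0, "ax": 0, "ay": 0, "az": 0, "hand": 0},
  {"x": 0, "y": 0.44, "z": 0, "ax": 0, "ay": 0, "az": 0, "hand": 0},
  {"x": 0, "y": 0.46, "z": 0, "ax": 0, "ay": 0, "az": 0, "hand": 0},
])

```text
clock: 2.75
eef_pos: [411.0, -252.2, 73.3]
tcp_rot: [-3.141, -0.0, 1.588]
contact_force: [-2.0, -0.8, 2.0]
opening: -0.001
grasp_force: 1.1
```

Emit:
drive_tool([
  {"x": 0, "y": 0.02, "z": 0, "ax": 0, "ay": 0, "az": 0, "hand": 0},
  {"x": 0, "y": 0.04, "z": 0, "ax": 0, "ay": 0, "az": 0, "hand": 0},
  {"x": 0, "y": 0.06, "z": 0, "ax": 0, "ay": 0, "az": 0, "hand": 0},
  {"x": 0, "y": 0.08, "z": 0, "ax": 0, "ay": 0, "az": 0, "hand": 0},
  {"x": 0, "y": 0.08, "z": 0, "ax": 0, "ay": 0, "az": 0, "hand": 0},
])

```text
clock: 3.25
eef_pos: [415.1, -252.2, 73.3]
tcp_rot: [3.141, 0.0, 1.588]
contact_force: [-1.0, 0.7, 1.6]
opening: -0.001
grasp_force: 0.5
```

Run:
```python
from h import *
np.set_printoptions(precision=1,suppress=True)
c=imaging.camera_info("wrist");im=imaging.grab_frame("wrist");cv2.imwrite("pics/w6.png",im[:,:,::-1])
g=cv2.GaussianBlur(cv2.cvtColor(im,cv2.COLOR_RGB2GRAY),(3,3),0).astype(int)
for row in (170,200,230): print(row,plane("wrist",(0,0),68,c)*0, g[row,300:350].tolist(), g[row,470:545].tolist())
```

```text
170 [ 0. -0.  0.] [24, 25, 24, 24, 25, 25, 26, 32, 55, 102, 161, 206, 218, 190, 137, 106, 132, 188, 223, 233, 233, 233, 233, 233, 233, 233, 233, 233, 233, 233, 233, 233, 233, 233, 233, 231, 222, 193, 148, 116, 108, 118, 138, 162, 190, 213, 226, 231, 232, 232] [113, 123, 128, 151, 194, 222, 229, 229, 229, 229, 229, 229, 228, 221, 186, 123, 72, 59, 70, 98, 134, 168, 191, 204, 209, 210, 209, 207, 206, 206, 205, 195, 166, 129, 107, 101, 100, 100, 96, 93, 93, 95, 97, 97, 98, 103, 105, 104, 101, 98, 97, 99, 101, 103, 102, 100, 98, 98, 99, 102, 104, 104, 103, 102, 103, 103, 102, 103, 103, 100, 96, 95, 96, 98, 98]
200 [ 0. -0.  0.] [14, 14, 12, 10, 8, 10, 18, 35, 62, 93, 117, 131, 130, 113, 93, 93, 112, 131, 139, 140, 140, 140, 140, 139, 139, 139, 139, 138, 139, 139, 140, 147, 157, 165, 173, 191, 215, 229, 233, 233, 232, 232, 233, 233, 233, 233, 233, 233, 232, 232] [229, 230, 230, 230, 229, 230, 230, 229, 229, 225, 203, 151, 93, 63, 65, 88, 124, 158, 184, 201, 207, 209, 209, 206, 203, 203, 204, 198, 173, 137, 114, 109, 108, 105, 101, 98, 99, 105, 108, 108, 104, 100, 99, 101, 102, 104, 108, 111, 111, 108, 105, 101, 98, 100, 104, 104, 100, 96, 95, 95, 95, 95, 93, 92, 93, 96, 101, 103, 102, 100, 97, 96, 96, 96, 97]
230 [ 0. -0.  0.] [12, 13, 13, 10, 9, 17, 34, 60, 86, 107, 122, 124, 108, 90, 92, 112, 130, 138, 140, 140, 139, 140, 141, 141, 141, 140, 139, 139, 139, 139, 136, 126, 112, 103, 100, 99, 99, 99, 99, 99, 103, 111, 122, 133, 138, 139, 139, 139, 137, 135] [230, 229, 229, 230, 228, 214, 171, 109, 68, 62, 82, 117, 152, 180, 197, 206, 208, 207, 205, 203, 204, 205, 197, 168, 130, 106, 99, 98, 98, 97, 97, 96, 96, 98, 100, 101, 101, 98, 96, 96, 96, 95, 92, 91, 89, 87, 87, 90, 91, 90, 89, 89, 91, 94, 97, 100, 101, 102, 104, 103, 99, 97, 97, 100, 102, 104, 105, 104, 104, 102, 100, 99, 99, 98, 95]
```

Emit:
drive_tool([
  {"x": 0, "y": 0.015, "z": 0, "ax": 0, "ay": 0, "az": 0, "hand": 0},
  {"x": 0, "y": 0.03, "z": 0, "ax": 0, "ay": 0, "az": 0, "hand": 0},
  {"x": 0, "y": 0.04, "z": 0, "ax": 0, "ay": 0, "az": 0, "hand": 0},
  {"x": 0, "y": 0.04, "z": 0, "ax": 0, "ay": 0, "az": 0, "hand": 0},
])

```text
clock: 3.7
eef_pos: [417.1, -252.1, 73.3]
tcp_rot: [3.141, 0.0, 1.588]
contact_force: [-0.3, 0.1, 1.2]
opening: 0.001
grasp_force: 0.4
```

Emit:
drive_tool([
  {"x": 0, "y": 0.015, "z": 0, "ax": 0, "ay": 0, "az": 0, "hand": 0},
  {"x": 0, "y": 0.03, "z": 0, "ax": 0, "ay": 0, "az": 0, "hand": 0},
  {"x": 0, "y": 0.04, "z": 0, "ax": 0, "ay": 0, "az": 0, "hand": 0},
  {"x": 0, "y": 0.04, "z": 0, "ax": 0, "ay": 0, "az": 0, "hand": 0},
])

```text
clock: 4.1
eef_pos: [419.1, -252.1, 73.3]
tcp_rot: [3.142, 0.0, 1.588]
contact_force: [0.3, 0.1, 1.2]
opening: -0.003
grasp_force: 0.4
```

Emit:
drive_tool([
  {"x": 0, "y": 0.015, "z": 0, "ax": 0, "ay": 0, "az": 0, "hand": 0},
  {"x": 0, "y": 0.03, "z": 0, "ax": 0, "ay": 0, "az": 0, "hand": 0},
  {"x": 0, "y": 0.04, "z": 0, "ax": 0, "ay": 0, "az": 0, "hand": 0},
  {"x": 0, "y": 0.04, "z": 0, "ax": 0, "ay": 0, "az": 0, "hand": 0},
])

```text
clock: 4.5
eef_pos: [420.5, -252.0, 73.2]
tcp_rot: [-3.141, -0.0, 1.588]
contact_force: [-3.9, -0.9, 3.2]
opening: -0.003
grasp_force: 2.3
```

Run:
```python
from h import *
np.set_printoptions(precision=1,suppress=True)
c=imaging.camera_info("wrist");im=imaging.grab_frame("wrist");cv2.imwrite("pics/w7.png",im[:,:,::-1])
cv2.imwrite("pics/w7c.png",cv2.resize(im[110:320,250:550,::-1],None,fx=2.6,fy=2.6,interpolation=cv2.INTER_CUBIC))
```

```text
(no output)
```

View pics/w7c.png

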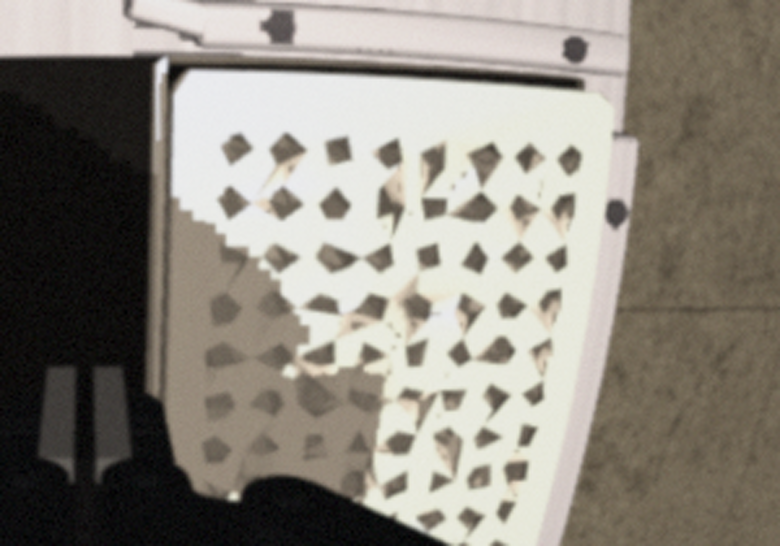

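The plate now meets the rear stop with no gap, and the force is rising. One small firm push will confirm it, then I'll retreat and rise.

Emit:
drive_tool([
  {"x": 0, "y": 0.015, "z": 0, "ax": 0, "ay": 0, "az": 0, "hand": 0},
  {"x": 0, "y": 0.03, "z": 0, "ax": 0, "ay": 0, "az": 0, "hand": 0},
  {"x": 0, "y": 0.03, "z": 0, "ax": 0, "ay": 0, "az": 0, "hand": 0},
])

```text
clock: 4.85
eef_pos: [420.8, -251.9, 73.1]
tcp_rot: [-3.139, -0.001, 1.588]
contact_force: [-10.1, -3.6, 7.3]
opening: 0.001
grasp_force: 5.9
```

Emit:
drive_tool([
  {"x": 0, "y": -0.2, "z": 0, "ax": 0, "ay": 0, "az": 0, "hand": 0},
  {"x": 0, "y": -0.25, "z": -0.5, "ax": 0, "ay": 0, "az": 0, "hand": 0},
  {"x": 0, "y": -0.25, "z": -1.2, "ax": 0, "ay": 0, "az": 0, "hand": 0},
  {"x": 0.4, "y": 0.3, "z": -1.3, "ax": 0, "ay": 0, "az": 0, "hand": 0},
  {"x": 0.9, "y": 0.85, "z": -1.3, "ax": 0, "ay": 0, "az": 0, "hand": 0},
  {"x": 1.25, "y": 1.23, "z": -1.2, "ax": 0, "ay": 0, "az": 0, "hand": 0},
  {"x": 1.29, "y": 1.23, "z": -1.0, "ax": 0, "ay": 0, "az": 0, "hand": 0},
  {"x": 1.29, "y": 1.23, "z": -1.0, "ax": 0, "ay": 0, "az": 0, "hand": 0},
])

```text
clock: 5.65
eef_pos: [481.9, -185.7, 121.9]
tcp_rot: [-3.14, -0.001, 1.589]
contact_force: [-0.7, 0.2, -0.2]
opening: 0.004
grasp_force: 0.0
```

Run:
```python
from h import *
np.set_printoptions(precision=1,suppress=True)
c=imaging.camera_info("wrist");s=monitor.sense();print(s["eef_pos"])
im=imaging.grab_frame("wrist");cv2.imwrite("pics/w8.png",im[:,:,::-1])
h=hsv(im);H,S,V=h[...,0].astype(int),h[...,1],h[...,2]
for z,b in [(110,b) for b in blobs(((H<8)|(H>172))&(S>150)&(V>80),60)[1]]: print("red",b[1:],plane("wrist",b[1:3],z,c))
for b in blobs((H>45)&(H<85)&(S>120)&(V>40),100)[1]: print("green",b[1:],plane("wrist",b[1:3],90,c),plane("wrist",b[1:3],85,c))
```

```text
[ 481.9 -185.7  121.9]
red (np.float64(287.8), np.float64(208.3), np.int32(276), np.int32(195), np.int32(25), np.int32(27), np.int32(521)) [ 482.7 -159.2  110. ]
green (np.float64(335.4), np.float64(137.6), np.int32(318), np.int32(120), np.int32(36), np.int32(36), np.int32(999)) [ 507.9 -124.6   90. ] [ 508.7 -124.9   85. ]
```

View pics/w8.png

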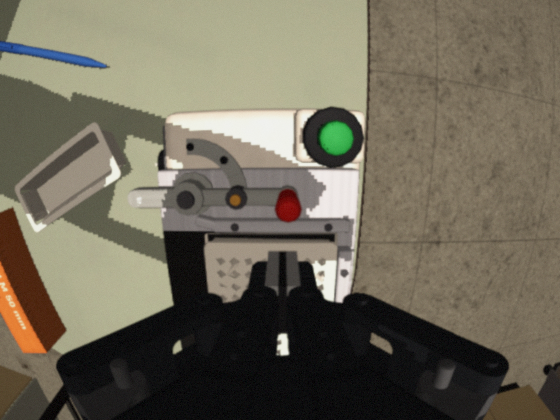

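Emit:
drive_tool([
  {"x": 0, "y": 0, "z": 0.25, "ax": 0, "ay": 0, "az": 0, "hand": 0},
  {"x": 0, "y": 0, "z": 0.45, "ax": 0, "ay": 0, "az": 0, "hand": 0},
  {"x": 0, "y": 0, "z": 0.52, "ax": 0, "ay": 0, "az": 0, "hand": 0},
  {"x": 0, "y": 0, "z": 0.52, "ax": 0, "ay": 0, "az": 0, "hand": 0},
])

```text
clock: 6.1
eef_pos: [482.0, -186.6, 96.4]
tcp_rot: [-3.14, -0.001, 1.587]
contact_force: [0.3, -0.3, 0.8]
opening: 0.003
grasp_force: 0.0
```

```bash
cat > arc.py <<'E'
import sys,numpy as np
from scipy.spatial.transform import Rotation as Ro
# rows (tool axes, drive units) for finger held at lever-frame (60,-d), from (x,y,yawdeg) commanded
piv=np.array([422.5,-161.2])
def R(a): a=np.radians(a);return np.array([[np.cos(a),-np.sin(a)],[np.sin(a),np.cos(a)]])
x,y,t0=map(float,sys.argv[1:4]); d=float(sys.argv[4])
p0=np.array([x,y]); 
for th in map(float,sys.argv[5:]):
    w=piv+R(1+th)@[60,-d]; e=R(1+t0)[:, :].T@(w-p0)   # lever frame at t0: tool x = lever y, tool y = lever x
    print(th,"x %.2f y %.2f az %.2f"%(e[1]/50,e[0]/50,-(th-t0)/6),"world",np.round(w,1))
E
python3 -c "
from rig import monitor; s=monitor.sense();print(s['eef_pos'],s['tcp_rot'],s['contact_force'])"
python3 arc.py 482.8 -186.7 0 17.3 0 3 6 9 12 15 18 21
```

```text
[ 481.99490414 -186.64159666   96.35250254] [-3.13996382e+00 -6.44379744e-04  1.58687630e+00] [ 0.32537135 -0.33492647  0.78283827]
0.0 x 0.18 y 0.00 az -0.00 world [ 482.8 -177.5]
3.0 x 0.25 y 0.02 az -0.50 world [ 483.6 -174.3]
6.0 x 0.31 y 0.03 az -1.00 world [ 484.2 -171.1]
9.0 x 0.38 y 0.04 az -1.50 world [ 484.6 -167.8]
12.0 x 0.44 y 0.05 az -2.00 world [ 484.9 -164.6]
15.0 x 0.51 y 0.05 az -2.50 world [ 484.9 -161.3]
18.0 x 0.57 y 0.05 az -3.00 world [ 484.9 -158. ]
21.0 x 0.64 y 0.05 az -3.50 world [ 484.6 -154.8]
```

Emit:
drive_tool([
  {"x": 0.09, "y": 0, "z": 0, "ax": 0, "ay": 0, "az": 0, "hand": 0},
  {"x": 0.18, "y": 0, "z": 0, "ax": 0, "ay": 0, "az": 0, "hand": 0},
  {"x": 0.25, "y": 0.02, "z": 0, "ax": 0, "ay": 0, "az": -0.5, "hand": 0},
  {"x": 0.31, "y": 0.03, "z": 0, "ax": 0, "ay": 0, "az": -1.0, "hand": 0},
  {"x": 0.38, "y": 0.04, "z": 0, "ax": 0, "ay": 0, "az": -1.5, "hand": 0},
  {"x": 0.44, "y": 0.05, "z": 0, "ax": 0, "ay": 0, "az": -2.0, "hand": 0},
  {"x": 0.51, "y": 0.05, "z": 0, "ax": 0, "ay": 0, "az": -2.5, "hand": 0},
])

```text
clock: 6.8
eef_pos: [485.1, -161.4, 97.6]
tcp_rot: [3.141, 0.002, 1.852]
contact_force: [-1.2, -4.9, -2.1]
opening: 0.002
grasp_force: 2.4
```

```bash
python3 arc.py 484.9 -161.3 15 17.3 18 21 24 27 30 33 36 39; python3 arc.py 483.7 -142.7 39 17.3 42
```

```text
18.0 x 0.06 y 0.02 az -0.50 world [ 484.9 -158. ]
21.0 x 0.13 y 0.03 az -1.00 world [ 484.6 -154.8]
24.0 x 0.19 y 0.04 az -1.50 world [ 484.2 -151.5]
27.0 x 0.26 y 0.05 az -2.00 world [ 483.6 -148.3]
30.0 x 0.32 y 0.05 az -2.50 world [ 482.8 -145.1]
33.0 x 0.39 y 0.05 az -3.00 world [ 481.9 -142. ]
36.0 x 0.45 y 0.05 az -3.50 world [ 480.8 -138.9]
39.0 x 0.52 y 0.04 az -4.00 world [ 479.6 -135.9]
42.0 x 0.22 y 0.04 az -0.50 world [ 478.2 -132.9]
```

Contact is made as expected (−5 N). Continuing past the first hump.

Emit:
drive_tool([
  {"x": 0.06, "y": 0.02, "z": 0, "ax": 0, "ay": 0, "az": -0.5, "hand": 0},
  {"x": 0.13, "y": 0.03, "z": 0, "ax": 0, "ay": 0, "az": -1.0, "hand": 0},
  {"x": 0.19, "y": 0.04, "z": 0, "ax": 0, "ay": 0, "az": -1.5, "hand": 0},
  {"x": 0.26, "y": 0.05, "z": 0, "ax": 0, "ay": 0, "az": -2.0, "hand": 0},
  {"x": 0.32, "y": 0.05, "z": 0, "ax": 0, "ay": 0, "az": -2.5, "hand": 0},
  {"x": 0.39, "y": 0.05, "z": 0, "ax": 0, "ay": 0, "az": -3.0, "hand": 0},
  {"x": 0.45, "y": 0.05, "z": 0, "ax": 0, "ay": 0, "az": -3.5, "hand": 0},
  {"x": 0.52, "y": 0.04, "z": 0, "ax": 0, "ay": 0, "az": -4.0, "hand": 0},
])

```text
clock: 7.6
eef_pos: [479.9, -134.9, 97.7]
tcp_rot: [3.141, 0.001, 2.271]
contact_force: [0.6, -0.5, 0.8]
opening: -0.001
grasp_force: 0.0
```

```bash
python3 - <<'E'
from h import *
s=monitor.sense();print(s["eef_pos"],s["qpos"])
c=imaging.camera_info("wrist");im=imaging.grab_frame("wrist");cv2.imwrite("pics/w9.png",im[:,:,::-1])
h=hsv(im);H,S,V=h[...,0].astype(int),h[...,1],h[...,2]
for b in blobs(((H<8)|(H>172))&(S>150)&(V>80),60)[1]:
    p=plane("wrist",b[1:3],108,c);d=p[:2]-[422.5,-161.2];print(b[1:],p,np.hypot(*d),np.degrees(np.arctan2(d[1],d[0]))-1)
E
python3 arc.py 479.6 -135.9 39 17.3 42 45 48 51 54 57 60 63
```

```text
[ 479.93134868 -134.94911782   97.69172794] [-2.77149951e-01  3.38088585e-01  2.01376879e+00  7.11274165e-05
  7.88972465e-01 -9.77145816e-01]
(np.float64(282.5), np.float64(231.1), np.int32(268), np.int32(209), np.int32(30), np.int32(40), np.int32(794)) [ 463.9775796  -117.78855473  108.        ] 60.04117911620624 45.30503536078865
42.0 x 0.06 y 0.02 az -0.50 world [ 478.2 -132.9]
45.0 x 0.13 y 0.03 az -1.00 world [ 476.6 -130.1]
48.0 x 0.19 y 0.04 az -1.50 world [ 474.9 -127.3]
51.0 x 0.26 y 0.05 az -2.00 world [ 473.1 -124.6]
54.0 x 0.32 y 0.05 az -2.50 world [ 471.1 -122. ]
57.0 x 0.39 y 0.05 az -3.00 world [ 469.  -119.5]
60.0 x 0.45 y 0.04 az -3.50 world [ 466.7 -117.1]
63.0 x 0.52 y 0.04 az -4.00 world [ 464.4 -114.9]
```

The knob is at 45° on a 60 mm radius, so it is in its first click. Continuing.

Emit:
drive_tool([
  {"x": 0.06, "y": 0.02, "z": 0, "ax": 0, "ay": 0, "az": -0.5, "hand": 0},
  {"x": 0.13, "y": 0.03, "z": 0, "ax": 0, "ay": 0, "az": -1.0, "hand": 0},
  {"x": 0.19, "y": 0.04, "z": 0, "ax": 0, "ay": 0, "az": -1.5, "hand": 0},
  {"x": 0.26, "y": 0.05, "z": 0, "ax": 0, "ay": 0, "az": -2.0, "hand": 0},
  {"x": 0.32, "y": 0.05, "z": 0, "ax": 0, "ay": 0, "az": -2.5, "hand": 0},
  {"x": 0.39, "y": 0.05, "z": 0, "ax": 0, "ay": 0, "az": -3.0, "hand": 0},
  {"x": 0.45, "y": 0.04, "z": 0, "ax": 0, "ay": 0, "az": -3.5, "hand": 0},
  {"x": 0.52, "y": 0.04, "z": 0, "ax": 0, "ay": 0, "az": -4.0, "hand": 0},
])

```text
clock: 8.45
eef_pos: [466.2, -114.9, 98.0]
tcp_rot: [-3.142, 0.004, 2.689]
contact_force: [3.1, -4.7, -0.8]
opening: -0.001
grasp_force: 2.3
```

```bash
python3 arc.py 464.4 -114.9 63 17.3 66 69 72 75 78 81 84 87
```

```text
66.0 x 0.06 y 0.02 az -0.50 world [ 461.9 -112.7]
69.0 x 0.13 y 0.03 az -1.00 world [ 459.3 -110.7]
72.0 x 0.19 y 0.04 az -1.50 world [ 456.6 -108.9]
75.0 x 0.26 y 0.05 az -2.00 world [ 453.8 -107.2]
78.0 x 0.32 y 0.05 az -2.50 world [ 450.9 -105.6]
81.0 x 0.39 y 0.05 az -3.00 world [ 448.  -104.2]
84.0 x 0.45 y 0.04 az -3.50 world [ 445.  -102.9]
87.0 x 0.52 y 0.04 az -4.00 world [ 441.9 -101.8]
```

Emit:
drive_tool([
  {"x": 0.06, "y": 0.02, "z": 0, "ax": 0, "ay": 0, "az": -0.5, "hand": 0},
  {"x": 0.13, "y": 0.03, "z": 0, "ax": 0, "ay": 0, "az": -1.0, "hand": 0},
  {"x": 0.19, "y": 0.04, "z": 0, "ax": 0, "ay": 0, "az": -1.5, "hand": 0},
  {"x": 0.26, "y": 0.05, "z": 0, "ax": 0, "ay": 0, "az": -2.0, "hand": 0},
  {"x": 0.32, "y": 0.05, "z": 0, "ax": 0, "ay": 0, "az": -2.5, "hand": 0},
  {"x": 0.39, "y": 0.05, "z": 0, "ax": 0, "ay": 0, "az": -3.0, "hand": 0},
  {"x": 0.45, "y": 0.04, "z": 0, "ax": 0, "ay": 0, "az": -3.5, "hand": 0},
  {"x": 0.52, "y": 0.04, "z": 0, "ax": 0, "ay": 0, "az": -4.0, "hand": 0},
])

```text
clock: 9.25
eef_pos: [442.2, -100.8, 97.6]
tcp_rot: [-3.141, 0.001, 3.107]
contact_force: [-0.3, -0.5, -0.4]
opening: -0.0
grasp_force: 0.0
```

```bash
python3 - <<'E'
from h import *
s=monitor.sense();print(s["eef_pos"],s["qpos"])
c=imaging.camera_info("wrist");im=imaging.grab_frame("wrist");cv2.imwrite("pics/w10.png",im[:,:,::-1])
h=hsv(im);H,S,V=h[...,0].astype(int),h[...,1],h[...,2]
for b in blobs(((H<8)|(H>172))&(S>150)&(V>80),60)[1]:
    p=plane("wrist",b[1:3],108,c);d=p[:2]-[422.5,-161.2];print(b[1:],p,np.hypot(*d),np.degrees(np.arctan2(d[1],d[0]))-1)
E
python3 arc.py 441.9 -101.8 87 17.3 89 91 93
```

```text
[ 442.1715513  -100.78274835   97.61471802] [-2.27429926e-01  2.79445889e-01  2.10604626e+00  4.61980961e-05
  7.55401165e-01 -1.76387676e+00]
(np.float64(278.9), np.float64(236.9), np.int32(265), np.int32(222), np.int32(29), np.int32(30), np.int32(659)) [ 420.59152059 -101.77211755  108.        ] 59.45851920583996 90.83937645564292
89.0 x 0.04 y 0.01 az -0.33 world [ 439.8 -101.2]
91.0 x 0.08 y 0.02 az -0.67 world [ 437.7 -100.6]
93.0 x 0.13 y 0.03 az -1.00 world [ 435.6 -100.1]
```

Emit:
drive_tool([
  {"x": 0.04, "y": 0.01, "z": 0, "ax": 0, "ay": 0, "az": -0.33, "hand": 0},
  {"x": 0.08, "y": 0.02, "z": 0, "ax": 0, "ay": 0, "az": -0.67, "hand": 0},
  {"x": 0.11, "y": 0.02, "z": 0, "ax": 0, "ay": 0, "az": -0.67, "hand": 0},
])

```text
clock: 9.6
eef_pos: [440.1, -100.0, 98.2]
tcp_rot: [-3.14, 0.007, -3.108]
contact_force: [12.4, 1.8, -7.7]
opening: 0.002
grasp_force: 6.3
```

Emit:
drive_tool([
  {"x": -0.15, "y": 0, "z": 0, "ax": 0, "ay": 0, "az": 0, "hand": 0},
  {"x": -0.3, "y": 0, "z": -0.4, "ax": 0, "ay": 0, "az": 0, "hand": 0},
  {"x": -0.8, "y": -0.3, "z": -0.8, "ax": 0, "ay": 0, "az": 0, "hand": 0},
  {"x": -1.3, "y": -0.5, "z": -0.8, "ax": 0, "ay": 0, "az": 0, "hand": 0},
  {"x": -1.42, "y": -0.54, "z": -0.6, "ax": 0, "ay": 0, "az": 0, "hand": 0},
  {"x": -1.42, "y": -0.54, "z": -0.4, "ax": 0, "ay": 0, "az": 0, "hand": 0},
  {"x": -1.42, "y": -0.54, "z": -0.2, "ax": 0, "ay": 0, "az": 0, "hand": 0},
  {"x": -1.42, "y": -0.54, "z": -0.1, "ax": 0, "ay": 0, "az": 0, "hand": 0},
])

```text
clock: 10.4
eef_pos: [506.1, -123.6, 100.2]
tcp_rot: [3.14, -0.004, -3.107]
contact_force: [0.1, 0.2, -0.3]
opening: 0.003
grasp_force: 0.0
```

Run:
```python
from h import *
s=monitor.sense();print(s["eef_pos"],s["contact_force"])
a=imaging.grab_frame("scene")[190:310,270:420];b=imaging.grab_frame("side")[120:220,225:340]
f=lambda q,w,h:cv2.resize(q[:,:,::-1],(w,h),interpolation=cv2.INTER_CUBIC)
cv2.imwrite("pics/sh.png",np.hstack([f(a,400,320),f(b,368,320)]))
```

```text
[ 506.12957098 -123.57011501  100.24339071] [ 0.13963559  0.15221701 -0.25622888]
```

View pics/sh.png

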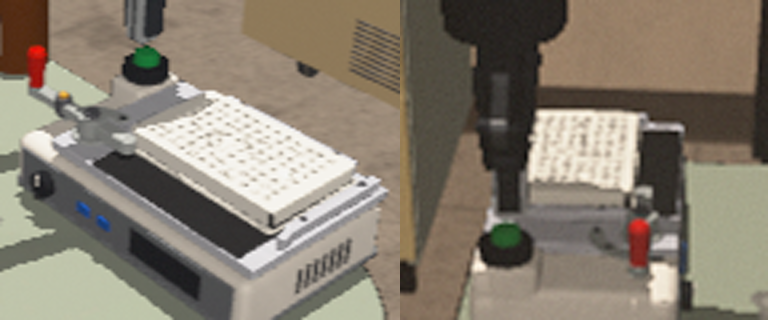

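The lever is locked with its nose across the plate's front edge, the plate is home, and the fingertip is above the green button. Now pressing.

Emit:
drive_tool([
  {"x": -0.02, "y": -0.02, "z": 0.06, "ax": 0, "ay": 0, "az": 0, "hand": 0},
  {"x": -0.02, "y": -0.02, "z": 0.12, "ax": 0, "ay": 0, "az": 0, "hand": 0},
  {"x": -0.02, "y": -0.02, "z": 0.18, "ax": 0, "ay": 0, "az": 0, "hand": 0},
  {"x": -0.02, "y": -0.02, "z": 0.22, "ax": 0, "ay": 0, "az": 0, "hand": 0},
  {"x": -0.02, "y": -0.02, "z": 0.22, "ax": 0, "ay": 0, "az": 0, "hand": 0},
])

```text
clock: 11.0
eef_pos: [509.4, -125.3, 91.1]
tcp_rot: [3.142, -0.0, -3.107]
contact_force: [0.2, -0.7, -0.3]
opening: 0.0
grasp_force: 0.0
```

Emit:
drive_tool([
  {"x": 0.01, "y": 0, "z": 0.03, "ax": 0, "ay": 0, "az": 0, "hand": 0},
  {"x": 0.01, "y": 0, "z": 0.06, "ax": 0, "ay": 0, "az": 0, "hand": 0},
  {"x": 0.01, "y": 0, "z": 0.09, "ax": 0, "ay": 0, "az": 0, "hand": 0},
  {"x": 0.01, "y": 0, "z": 0.09, "ax": 0, "ay": 0, "az": 0, "hand": 0},
])

```text
clock: 11.4
eef_pos: [509.1, -125.3, 86.8]
tcp_rot: [-3.142, 0.0, -3.107]
contact_force: [0.2, 0.7, 3.1]
opening: 0.0
grasp_force: 1.4
```

Emit:
drive_tool([
  {"x": 0, "y": 0, "z": 0.03, "ax": 0, "ay": 0, "az": 0, "hand": 0},
  {"x": 0, "y": 0, "z": 0.06, "ax": 0, "ay": 0, "az": 0, "hand": 0},
  {"x": 0, "y": 0, "z": 0.09, "ax": 0, "ay": 0, "az": 0, "hand": 0},
  {"x": 0, "y": 0, "z": 0.09, "ax": 0, "ay": 0, "az": 0, "hand": 0},
])

```text
clock: 11.8
eef_pos: [509.2, -125.4, 83.7]
tcp_rot: [-3.141, 0.0, -3.107]
contact_force: [-7.3, 1.0, 22.2]
opening: 0.003
grasp_force: 11.4
```

Emit:
drive_tool([
  {"x": 0, "y": 0, "z": 0.02, "ax": 0, "ay": 0, "az": 0, "hand": 0},
  {"x": 0, "y": 0, "z": 0.02, "ax": 0, "ay": 0, "az": 0, "hand": 0},
])

```text
clock: 12.0
eef_pos: [509.2, -125.4, 83.5]
tcp_rot: [-3.141, 0.0, -3.107]
contact_force: [-10.0, 1.8, 33.5]
opening: -0.001
grasp_force: 16.8
```

Emit:
drive_tool([
  {"x": 0, "y": 0, "z": -0.06, "ax": 0, "ay": 0, "az": 0, "hand": 0},
  {"x": 0, "y": 0, "z": -0.06, "ax": 0, "ay": 0, "az": 0, "hand": 0},
  {"x": 0, "y": 0, "z": -0.06, "ax": 0, "ay": 0, "az": 0, "hand": 0},
])

```text
clock: 12.3
eef_pos: [509.1, -125.4, 84.5]
tcp_rot: [-3.141, 0.0, -3.107]
contact_force: [-2.0, -0.1, 4.3]
opening: 0.003
grasp_force: 2.3
```

Emit:
drive_tool([
  {"x": 0, "y": 0, "z": -0.04, "ax": 0, "ay": 0, "az": 0, "hand": 0},
  {"x": 0, "y": 0, "z": -0.04, "ax": 0, "ay": 0, "az": 0, "hand": 0},
  {"x": 0, "y": 0, "z": -0.04, "ax": 0, "ay": 0, "az": 0, "hand": 0},
])

```text
clock: 12.6
eef_pos: [509.1, -125.3, 86.2]
tcp_rot: [-3.142, 0.0, -3.107]
contact_force: [-0.7, -0.1, 2.6]
opening: -0.006
grasp_force: 1.6
```

Emit:
drive_tool([
  {"x": 0, "y": 0, "z": -0.03, "ax": 0, "ay": 0, "az": 0, "hand": 0},
  {"x": 0, "y": 0, "z": -0.03, "ax": 0, "ay": 0, "az": 0, "hand": 0},
  {"x": 0, "y": 0, "z": -0.03, "ax": 0, "ay": 0, "az": 0, "hand": 0},
])

```text
clock: 12.9
eef_pos: [509.1, -125.3, 87.8]
tcp_rot: [-3.142, 0.0, -3.107]
contact_force: [0.3, -0.6, 1.8]
opening: 0.003
grasp_force: 1.1
```

The spring force from 84.5 mm up to about 88.5 mm, with a hard stop at about 83.6 mm, matches the full 5 mm travel. Now withdrawing.

Emit:
drive_tool([
  {"x": 0, "y": 0, "z": -0.3, "ax": 0, "ay": 0, "az": 0, "hand": 0},
  {"x": 0, "y": 0, "z": -0.9, "ax": 0, "ay": 0, "az": 0, "hand": 0},
  {"x": 0, "y": 0, "z": -1.7, "ax": 0, "ay": 0, "az": 0, "hand": 0},
  {"x": 0, "y": 0, "z": -2.4, "ax": 0, "ay": 0, "az": 0, "hand": 0},
  {"x": 0, "y": 0, "z": -2.8, "ax": 0, "ay": 0, "az": 0, "hand": 0},
  {"x": 0, "y": 0, "z": -2.8, "ax": 0, "ay": 0, "az": 0, "hand": 0},
  {"x": 0, "y": 0, "z": -2.8, "ax": 0, "ay": 0, "az": 0, "hand": 0},
])

```text
clock: 13.6
eef_pos: [508.7, -125.2, 227.4]
tcp_rot: [3.141, -0.0, -3.107]
contact_force: [-0.6, -0.1, -0.5]
opening: 0.0
grasp_force: 0.0
```

Run:
```python
from h import *
im=imaging.grab_frame("wrist");cv2.imwrite("pics/end.png",im[:,:,::-1])
```

```text
(no output)
```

View pics/end.png

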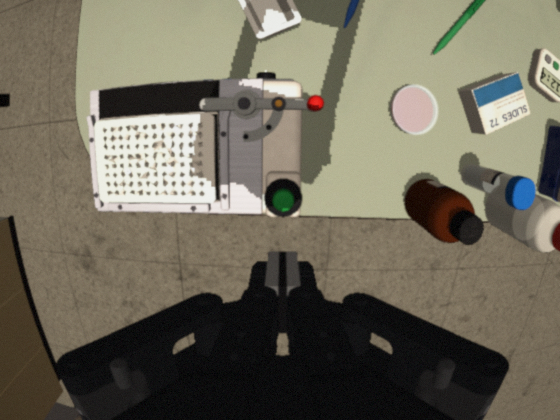

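The final view shows the plate home, the lever at 90° (pivot (245,103), knob (316,103)) with its nose across the plate's front edge. The button is up and the bystanders are undisturbed.

```bash
python3 -c "
from rig import r; print(r.sign_off())"
```

```text
the job is handed in; nothing more can be done
None
```

The job is done and handed in at about 13.7 s: the plate is home against the rear stop, the lever is locked at its second stop, and the start button was pressed fully down and let go; in the last picture nothing else on the bench had moved.

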